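# Sweep the offcuts into the scrap pan

### The job

Clear the bench: with the fingers, sweep the two flat offcuts of dark plastic lying in the middle of the bench along the bench top and through the open front of the metal scrap pan on the right, until both ends of each piece are inside the pan, past its front lip. Push them only, without picking either of them up, and leave the cork sanding block and the two rolls of tape where they are.

Things in the scene. Friction and masses are not known exactly. Their poses are not given: they have to be found in the camera images.
- scrap_pan: shallow bare sheet-metal scrap pan fixed to the bench on the robot's right, inside 190 mm deep (its x) and 300 mm wide (its y), open at the front (its -x). Origin at the middle of the inside, level with the bench top. Walls 38 mm high, 4 mm thick, inner faces at x = +95, y = +150 and y = -150 mm; screw ears reach 17 mm beyond the side walls. It does not move
- scrap_pan_lip (a point): middle of the front edge of the pan's open mouth, at pan x = -95 mm, level with the bench; from here the lip slopes up over 30 mm to the floor, 2 mm above the bench. Side walls are only 21 mm high for the first 20 mm or so behind it
- large_offcut: flat dark speckled pressed-plastic offcut, about 56 (x) x 102 (y) x 11 mm with one or two corners cut off, lying flat on the bench, loose, under 0.1 kg; to be swept into the pan. Origin at the middle of its underside, z up, long side along its y
- large_offcut_end1 (a point): middle of one end of that piece, half-way up: +51 mm along its y
- large_offcut_end2 (a point): middle of one end of that piece, half-way up: -51 mm along its y
- small_offcut: smaller flat dark speckled pressed-plastic offcut, about 43 (x) x 80 (y) x 11 mm with a cut-off corner, lying flat on the bench, loose, under 0.1 kg; to be swept into the pan. Origin at the middle of its underside, z up, long side along its y
- small_offcut_end1 (a point): middle of one end of that piece, half-way up: +40 mm along its y
- small_offcut_end2 (a point): middle of one end of that piece, half-way up: -40 mm along its y
- sanding_block: cork sanding block wrapped in orange-brown sandpaper, 62 (x) x 115 (y) x 34 mm; stays where it is. Origin at the middle of its underside
- masking_tape: roll of pale masking tape lying flat, 104 mm across, 25 mm high; stays where it is. Origin at the middle of its underside
- dark_tape: small roll of dark tape lying flat, 53 mm across, 19 mm high; stays where it is. Origin at the middle of its underside

How it is judged:
By the outcome, as a careful person would: the job done as asked, in the order asked, and still so for the second after the job is handed in, with the robot touching nothing.
It also fails if it takes over 72 s, if anything falls off the work surface, if the arm or the gripper's body presses on something with over 40 N, if the wrist force passes 120 N, or if a joint passes its speed limit or range.

### The arm

A 6-joint arm with a two-finger parallel gripper is mounted at the origin on a cart in front of the work surface, level with it; the furniture and walls round the work are solid. World frame = base frame: x ahead of the robot, y to its left, z up, the work surface at z = 0. Lengths are in m, angles in rad, forces in N, time in s.
With the tool pointing down it reaches from about 0.3 to 0.95 m from the base axis. Payload 3.1 kg.
Tool frame: the origin (TCP) lies at the very end of the fingers, on their centre line; the grasp point (between the pads) lies 19 mm behind it (arm.grip_depth is the distance from the TCP to the grasp point, in m); z points along the fingers, y is the line along which they close (so a half turn about z gives the same grasp; the last joint's range is limited). The gripper opens to 85 mm and grips with 20 to 120 N. Pads are 22 mm wide; open, the fingers measure 114 mm over their backs; the gripper's body (76 mm by 85 mm) begins 54 mm behind the grasp point. The pads swing forward as they close: fully open they stand 13 mm farther back than shut.
Start: joints at [1.045, 0.308, 1.634, -0, 1.2, -0.07], TCP at [0.275, 0.561, 0.231] pointing down, gripper open.
Joint ranges: [-3.06, 3.06], [-0.79, 1.96], [0.05, 2.63], [-1.19, 4.34], [0.05, 2.64], [-2.94, 2.94]. Speed limits (rad/s): [2.79, 2.79, 3.14, 3.14, 3.14, 3.14].

### API

Orientations are given as a unit quaternion [w, x, y, z].
In Python, from rig import readout, imaging, arm gives the robot as it stands.
- The arm moves only by the tool servo_tool, never from a script. Its argument "rows" is a list of rows, each a list of 3 entries, a list of its own where there are three numbers: the shift along the tool's x, y, z in cm, then the turn, a rotation vector about the tool's x, y, z in degrees, then the finger opening in cm, from 0 to 8.54. In form: [[[x, y, z], [wx, wy, wz], hand], ...]. A call has exactly 10 rows; each row is the pose to reach, as a shift and turn from the pose commanded when the call began, along the tool's axes at that moment; what a row does not reach only later rows make up. A row lasts 1/8 s, in which the tool goes at most 62.5 mm and 10.7 degrees, less where a joint would pass 70% of its speed; a pose out of reach is approached as far as the arm can. A call with a gripper value outside its range is refused whole. The fingers move at their own pace and stop on an object; "squeeze" is the grip in N (left out, the last holds). Time passes only in rows, so rows that repeat a pose let the fingers close, or fill a call up. It gives the time, the measured TCP pose, the force, the opening and the grip force at its end, in the units of the state.
- readout.read_state(): the state, without advancing time (a new reading comes with each control period).
- imaging.snapshot(name): name is "scene" or "top" or "wrist"; returns the picture (384x512x3 uint8, blue, green, red); there is no depth.
- imaging.camera_info(name): a dict with "fovy" (degrees; the focal length in pixels is half the picture's height over the tangent of half this angle, whatever the lens; pixels are square), "cx", "cy" (the principal point, pixels), "k1" (the pictures are not rectified: a ray, as slopes to the right and down, at radius r is drawn at 1 + k1 r^2 times it, then the intrinsics apply), "position" and "attitude" of the camera in the world; the wrist camera has in their place "T_tool_cam" (4x4, takes a point from camera to tool coordinates, whose origin is the TCP and whose axes are the flange's). Camera axes: x right, y up, looking along -z (the intrinsics and any distortion apply to the point x, -y, -z); pixel columns grow to the right and rows downward; lengths in m; the calibration is good to about 2 mm. A picture is of the moment at which its call begins: read the wrist's pose just before it. camera_info takes no time and is no camera call.
- arm.sign_off(): hands the job in; it is judged then, once.
The state is a dict: "time_s": time; "q": joint angles; "dq": joint speeds; "tau": joint torques, N m; "ee_pos": TCP position; "tool_rot": TCP orientation; "wrist_force": force on the tool from outside, world axes, zero at the start; "moment": the same for the moment, N m; "finger_gap": finger opening in m; "finger_force": force on a finger pad.
Only numpy, scipy, OpenCV 4.12 (cv2) and the standard library are available. Lean on these libraries where they do the work, as an engineer would, in place of code of your own. Each camera call takes 0.05 s, during which the arm holds its last target. There are 200 camera calls.

## Working session

There is one attempt and no reset: what is moved stays moved. The work goes in short steps, Python scripts to look and compute and a tool call to move; the robot and the scene stay as the last step left them, time stands still between calls to the robot, and variables do not carry over. Pictures are saved under pics/ and viewed, at most 10 in all, crops included, and the job is handed in when it is done.

Besides the shell and the picture viewer there is one more tool, called after ">>>" as name(argument=value, ...), one argument or row to a line, values as JSON. servo_tool: Moves the arm, as the interface text tells. Its arguments: {"type":"object","properties":{"rows":{"type":"array"},"squeeze":{"type":"number"}},"required":["rows"]}

```bash
mkdir -p pics; ls; cat > h.py <<'E'
import numpy as np,cv2
from scipy.spatial.transform import Rotation as R
from rig import readout, imaging, arm
def quat(q): return R.from_quat([q[1],q[2],q[3],q[0]]).as_matrix()
def cast(name,px,z):
    i=imaging.camera_info(name); f=192/np.tan(np.radians(i["fovy"])/2)
    px=np.atleast_2d(np.array(px,float)); d=(px-[i["cx"],i["cy"]])/f
    u=d.copy()
    for _ in range(30): u=d/(1+i["k1"]*(u**2).sum(1,keepdims=True))
    r=np.c_[u[:,0],-u[:,1],-np.ones(len(u))]
    a=np.array(i["attitude"]); M=a if a.shape==(3,3) else quat(a)
    p=np.array(i["position"]); w=r@M.T
    return p+w*((z-p[2])/w[:,2:])
E
python3 - <<'E'
from h import *
for n in("top","scene"):
    cv2.imwrite(f"pics/{n}0.png",imaging.snapshot(n)); print(imaging.camera_info(n))
print(readout.read_state())
E
```

```text
pics
{'fovy': 45.093723154809226, 'cx': 255.39073378080644, 'cy': 190.51844245006998, 'k1': -0.08287246028560638, 'position': array([4.57271834e-01, 1.11035832e-03, 1.25039718e+00]), 'attitude': array([ 0.70882278,  0.01457927, -0.03158565, -0.70452825])}
{'fovy': 50.99911394302949, 'cx': 260.0961951924546, 'cy': 185.9200740918811, 'k1': -0.01256331102994873, 'position': array([ 0.07647313, -0.58154523,  0.88932267]), 'attitude': array([ 0.88487309,  0.32818601, -0.12074652, -0.30775611])}
{'time_s': 0.1, 'q': array([ 1.04530431e+00,  3.08933197e-01,  1.63507982e+00,  2.07228541e-06,
        1.19972099e+00, -6.96808480e-02]), 'dq': array([-0.00134937, -0.00334178, -0.0003907 ,  0.0008058 ,  0.00137202,
        0.000556  ]), 'tau': array([-1.20089459e-03, -4.16405118e+01, -2.77646577e+01, -2.24277833e-04,
        3.94559276e-03, -1.25530920e-05]), 'ee_pos': array([0.27474845, 0.56052144, 0.23014263]), 'tool_rot': array([-3.14859350e-04,  2.25937998e-01,  9.74141096e-01, -1.02333293e-03]), 'wrist_force': array([-0.19842428,  0.47082085,  0.08248639]), 'moment': array([-0.00440311,  0.03675291, -0.03081737]), 'finger_force': 0.0, 'finger_gap': 0.08550213587594883}
```

View pics/top0.png

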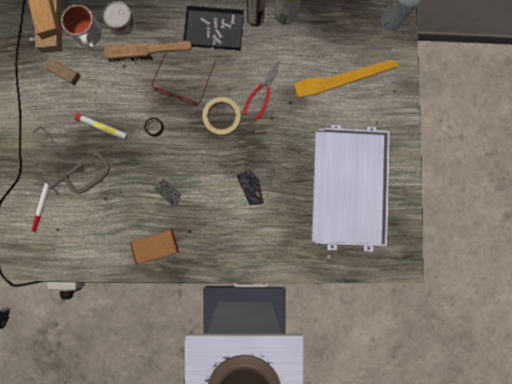

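View pics/scene0.png

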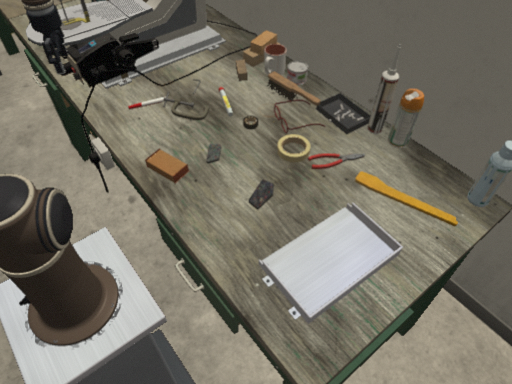

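The top view shows the small offcut at (168,192), the large one at (250,187), and the pan at columns 313–388 with its open front on the left (col ~314, world +y). The block is at (155,247) and the tapes at (221,115) and (153,127).

```bash
python3 - <<'E'
from h import *
im=cv2.imread("pics/top0.png")
g=cv2.cvtColor(im,cv2.COLOR_BGR2GRAY); b=cv2.GaussianBlur(g,(3,3),0)
for n,(x0,y0,x1,y1),t in(("large",(230,162,272,212),75),("small",(146,174,190,212),88)):
    m=np.zeros_like(g); m[y0:y1,x0:x1]=(b[y0:y1,x0:x1]<t)*255
    m=cv2.morphologyEx(m,cv2.MORPH_CLOSE,np.ones((5,5))); m=cv2.morphologyEx(m,cv2.MORPH_OPEN,np.ones((5,5)))
    c=max(cv2.findContours(m,0,1)[0],key=cv2.contourArea)
    w=cast("top",c[:,0],.011)[:,:2]; r=cv2.minAreaRect((w*1000).astype(np.float32)); print(n,r,cv2.boxPoints(r).round().tolist())
    cv2.drawContours(im,[c],-1,(0,255,0),1)
for k,p in dict(pan=[(316,129),(389,131),(386,246),(313,243)],block=[(131,240),(173,231),(178,249),(137,262)],mask=[(221,115)],dark=[(153,127)],).items(): print(k,cast("top",p,.02 if k!='pan' else .03).round(3)[:,:2].tolist())
cv2.imwrite("pics/c.png",cv2.resize(im[90:270,120:400],None,fx=2.8,fy=2.8,interpolation=2))
E
```

```text
large ((547.5966796875, -19.04418182373047), (98.18355560302734, 50.890010833740234), 25.365478515625) [[492.0, -17.0], [514.0, -63.0], [603.0, -21.0], [581.0, 25.0]]
small ((527.4866943359375, 208.55218505859375), (70.199462890625, 64.56693267822266), 0.8916289806365967) [[492.0, 240.0], [493.0, 176.0], [563.0, 177.0], [562.0, 241.0]]
pan [[0.704, -0.19], [0.701, -0.389], [0.391, -0.377], [0.399, -0.181]]
block [[0.404, 0.301], [0.429, 0.189], [0.381, 0.176], [0.346, 0.284]]
mask [[0.741, 0.066]]
dark [[0.707, 0.248]]
```

View pics/c.png

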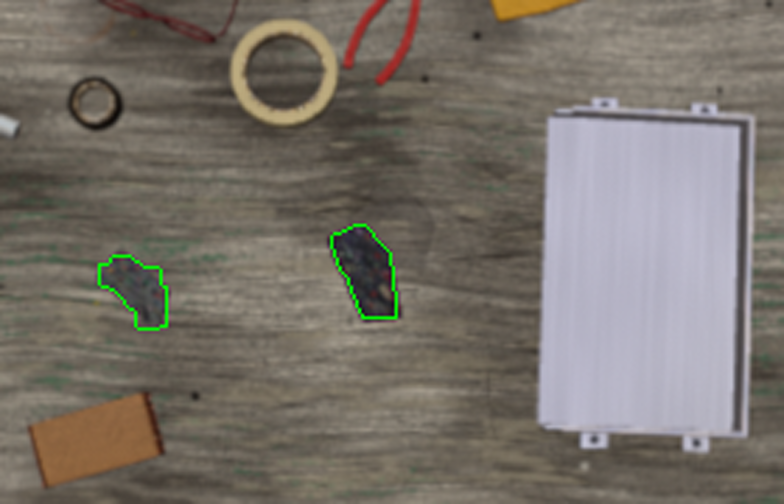

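The crop shows the large offcut outlined well, about 25° off x. The small one is only partly outlined and lies at roughly 45–50°. Plan: push the large one first, with two spread fingers set parallel to its long side. I'll pass over the small one for a wrist look.

>>> servo_tool(
  rows=[
    [[-4,-2,-0.3],[0,0,8],4.5],
    [[-8,-4.5,-0.6],[0,0,16],4.5],
    [[-12.5,-7,-1],[0,0,24],4.5],
    [[-17,-9.5,-1.3],[0,0,32],4.5],
    [[-21.5,-12,-1.6],[0,0,40],4.5],
    [[-26,-14.5,-2],[0,0,48],4.5],
    [[-30.5,-17,-2],[0,0,56],4.5],
    [[-34.7,-19.7,-2],[0,0,64],4.5],
    [[-34.7,-19.7,-2],[0,0,64],4.5],
    [[-34.7,-19.7,-2],[0,0,64],4.5],
  ],
)

```text
time_s: 1.35
ee_pos: [0.4995, 0.2316, 0.2508]
tool_rot: [-0.001, 0.708, 0.706, -0.0]
wrist_force: [0.1, 1.1, -0.3]
finger_gap: 0.0451
finger_force: 0.0
```

```bash
python3 - <<'E'
from h import *
s=readout.read_state(); print(s["ee_pos"],quat(s["tool_rot"]).round(3).tolist(),s["finger_gap"],s["time_s"],s["wrist_force"])
im=imaging.snapshot("wrist"); print(imaging.camera_info("wrist"))
cv2.imwrite("pics/w1.png",im)
E
```

```text
[0.49949424 0.23163339 0.25081091] [[0.002, 1.0, -0.001], [1.0, -0.002, 0.0], [0.0, -0.001, -1.0]] 0.04508376961031245 1.35 [ 0.12706104  1.11627885 -0.25716929]
{'fovy': 60.32103154880472, 'cx': 260.09250314160124, 'cy': 196.46859477860104, 'k1': 0.023512378923114644, 'T_tool_cam': array([[-1.86138019e-04,  9.60611160e-01,  2.77895959e-01,
         6.99271916e-02],
       [ 9.99999973e-01,  1.41010363e-04,  1.82377194e-04,
        -5.82093930e-04],
       [ 1.36007358e-04,  2.77895985e-01, -9.60611161e-01,
        -1.41748656e-01],
       [ 0.00000000e+00,  0.00000000e+00,  0.00000000e+00,
         1.00000000e+00]])}
```

View pics/w1.png

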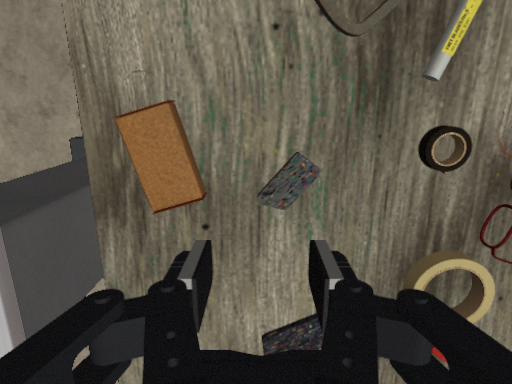

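The wrist view shows the small offcut with corners at about (298,152), (320,170), (284,208) and (258,193). The large one is partly hidden at the bottom, with its upper edge running (262,336) to (316,315).

```bash
cat >> h.py <<'E'
def castw(px,z,pos,rot):
    i=imaging.camera_info("wrist"); f=192/np.tan(np.radians(i["fovy"])/2)
    d=(np.atleast_2d(np.array(px,float))-[i["cx"],i["cy"]])/f; u=d.copy()
    for _ in range(30): u=d/(1+i["k1"]*(u**2).sum(1,keepdims=True))
    T=np.eye(4); T[:3,:3]=quat(rot); T[:3,3]=pos; T=T@i["T_tool_cam"]
    w=np.c_[u[:,0],-u[:,1],-np.ones(len(u))]@T[:3,:3].T; p=T[:3,3]
    return p+w*((z-p[2])/w[:,2:])
E
python3 - <<'E'
from h import *
s=readout.read_state()
print((castw([(298,152),(320,170),(284,208),(258,193),(262,336),(316,315)],.011,s["ee_pos"],s["tool_rot"])*1000).round())
E
```

```text
[[542. 245.  11.]
 [569. 224.  11.]
 [527. 177.  11.]
 [496. 196.  11.]
 [501.  -6.  11.]
 [573.  27.  11.]]
```

>>> servo_tool(
  rows=[
    [[-5,0.5,0],[0,0,-8],4.5],
    [[-10,1,0],[0,0,-16],4.5],
    [[-15,1.5,3],[0,0,-25],4.5],
    [[-19.7,2.4,7],[0,0,-25],4.5],
    [[-19.7,2.4,12],[0,0,-25],4.5],
    [[-19.7,2.4,16],[0,0,-25],4.5],
    [[-19.7,2.4,20],[0,0,-25],4.5],
    [[-19.7,2.4,22.5],[0,0,-25],4.5],
    [[-19.7,2.4,23.5],[0,0,-25],4.5],
    [[-19.7,2.4,23.5],[0,0,-25],4.5],
  ],
)

```text
time_s: 2.65
ee_pos: [0.5232, 0.0354, 0.016]
tool_rot: [-0.0, 0.537, 0.843, -0.0]
wrist_force: [0.4, -0.1, 0.7]
finger_gap: 0.0452
finger_force: 0.0
```

>>> servo_tool(
  rows=[
    [[0,0,0.2],[0,0,0],4.5],
    [[0,0,0.4],[0,0,0],4.5],
    [[0,0,0.6],[0,0,0],4.5],
    [[0,0,0.8],[0,0,0],4.5],
    [[0,0,1.0],[0,0,0],4.5],
    [[0,0,1.2],[0,0,0],4.5],
    [[0,0,1.2],[0,0,0],4.5],
    [[0,0,1.2],[0,0,0],4.5],
    [[0,0,1.2],[0,0,0],4.5],
    [[0,0,1.2],[0,0,0],4.5],
  ],
)

```text
time_s: 3.9
ee_pos: [0.5237, 0.0345, 0.0044]
tool_rot: [0.0, 0.538, 0.843, 0.0]
wrist_force: [0.5, -0.5, 0.4]
finger_gap: 0.0449
finger_force: 0.0
```

>>> servo_tool(
  rows=[
    [[0,0,0.1],[0,0,0],4.5],
    [[0,0,0.2],[0,0,0],4.5],
    [[0,0,0.25],[0,0,0],4.5],
    [[0,0,0.3],[0,0,0],4.5],
    [[0,0,0.35],[0,0,0],4.5],
    [[0,0,0.4],[0,0,0],4.5],
    [[0,0,0.4],[0,0,0],4.5],
    [[0,0,0.4],[0,0,0],4.5],
    [[0,0,0.4],[0,0,0],4.5],
    [[0,0,0.4],[0,0,0],4.5],
  ],
)

```text
time_s: 5.15
ee_pos: [0.5236, 0.0345, 0.0003]
tool_rot: [0.0, 0.538, 0.843, 0.0]
wrist_force: [0.4, -0.5, 0.4]
finger_gap: 0.045
finger_force: 0.0
```

>>> servo_tool(
  rows=[
    [[0,0,0.05],[0,0,0],4.5],
    [[0,0,0.1],[0,0,0],4.5],
    [[0,0,0.15],[0,0,0],4.5],
    [[0,0,0.2],[0,0,0],4.5],
    [[0,0,0.2],[0,0,0],4.5],
    [[0,0,0.2],[0,0,0],4.5],
    [[0,0,0.2],[0,0,0],4.5],
    [[0,0,0.2],[0,0,0],4.5],
    [[0,0,0.2],[0,0,0],4.5],
    [[0,0,0.2],[0,0,0],4.5],
  ],
)

```text
time_s: 6.4
ee_pos: [0.5236, 0.0345, -0.0017]
tool_rot: [0.0, 0.538, 0.843, 0.0]
wrist_force: [0.2, -0.4, 0.5]
finger_gap: 0.045
finger_force: 0.0
```

>>> servo_tool(
  rows=[
    [[-1,0,0],[0,0,0],4.5],
    [[-2,0,0],[0,0,0],4.5],
    [[-2.5,0,0],[0,0,0],4.5],
    [[-3.2,0,0],[0,0,2.5],4.5],
    [[-3.9,-0.1,0],[0,0,5],4.5],
    [[-5.1,-0.2,0],[0,0,10],4.5],
    [[-6.4,-0.5,0],[0,0,15],4.5],
    [[-7.6,-0.9,0],[0,0,20],4.5],
    [[-8.8,-1.4,0],[0,0,25],4.5],
    [[-8.8,-1.4,0],[0,0,25],4.5],
  ],
)

```text
time_s: 7.65
ee_pos: [0.5481, -0.0522, -0.0017]
tool_rot: [0.0, 0.708, 0.706, 0.0]
wrist_force: [-0.6, 0.3, 0.4]
finger_gap: 0.0449
finger_force: 0.0
```

```bash
python3 - <<'E'
from h import *
s=readout.read_state(); print(s["ee_pos"],s["wrist_force"])
cv2.imwrite("pics/w2.png",np.hstack([cv2.resize(imaging.snapshot("scene")[150:342,190:446],(400,300)),cv2.resize(imaging.snapshot("wrist"),(400,300))]))
E
```

```text
[ 0.54809008 -0.0521605  -0.00171681] [-0.6210773   0.34336772  0.42349256]
```

View pics/w2.png

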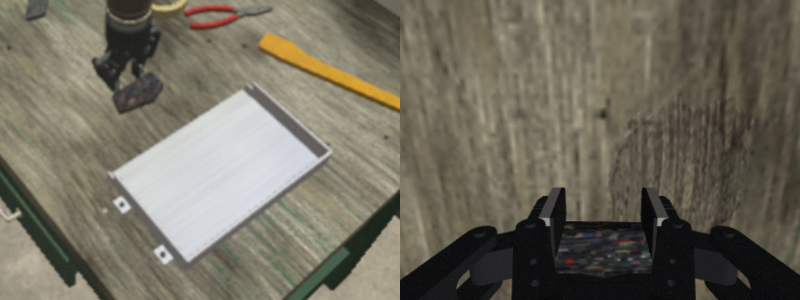

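The left half shows the offcut flush ahead of the fingers at about (138,92). The right half shows it square between them. Now I'll push straight in.

>>> servo_tool(
  rows=[
    [[-0.7,0,0],[0,0,0],4.5],
    [[-2,0,0],[0,0,0],4.5],
    [[-3.5,0,0],[0,0,0],4.5],
    [[-5,0,0],[0,0,0],4.5],
    [[-6.5,0,0],[0,0,0],4.5],
    [[-8,0,-0.05],[0,0,0],4.5],
    [[-9.5,0,-0.1],[0,0,0],4.5],
    [[-11,0,-0.15],[0,0,0],4.5],
    [[-12.5,0,-0.2],[0,0,0],4.5],
    [[-13.5,0,-0.2],[0,0,0],4.5],
  ],
)

```text
time_s: 9.0
ee_pos: [0.5478, -0.1873, 0.0004]
tool_rot: [0.0, 0.708, 0.706, 0.0]
wrist_force: [-0.3, 0.8, 1.0]
finger_gap: 0.0449
finger_force: 0.4
```

>>> servo_tool(
  rows=[
    [[-1,0,0],[0,0,0],4.5],
    [[-2.2,0,0],[0,0,0],4.5],
    [[-3.5,0,0],[0,0,0],4.5],
    [[-4.8,0,0],[0,0,0],4.5],
    [[-6.2,0,0],[0,0,0],4.5],
    [[-7.6,0,0],[0,0,0],4.5],
    [[-9,0,0],[0,0,0],4.5],
    [[-10,0,0],[0,0,0],4.5],
    [[-10,0,0],[0,0,0],4.5],
    [[-9,0,0],[0,0,0],4.5],
  ],
)

```text
time_s: 10.25
ee_pos: [0.5475, -0.2763, 0.0003]
tool_rot: [0.0, 0.708, 0.706, 0.0]
wrist_force: [-0.2, 0.8, -0.2]
finger_gap: 0.0451
finger_force: 0.0
```

>>> servo_tool(
  rows=[
    [[1,0,-1],[0,0,0],3.5],
    [[2,0,-6],[0,0,0],3.5],
    [[7,0,-10],[0,0,0],3.5],
    [[13,-1,-12],[0,0,-8],3.5],
    [[19,-2,-12],[0,0,-16],3.5],
    [[25,-3,-12],[0,0,-24],3.5],
    [[31,-4,-12],[0,0,-32],3.5],
    [[37,-5.2,-12],[0,0,-40],3.5],
    [[43,-5.2,-12],[0,0,-47],3.5],
    [[46,-5.2,-12],[0,0,-47],3.5],
  ],
)

```text
time_s: 11.5
ee_pos: [0.4952, 0.1877, 0.1212]
tool_rot: [0.0, 0.365, 0.931, 0.001]
wrist_force: [0.5, 0.3, 0.7]
finger_gap: 0.0351
finger_force: 0.0
```

```bash
python3 - <<'E'
from h import *
s=readout.read_state(); print(s["ee_pos"],s["time_s"])
cv2.imwrite("pics/t3.png",np.hstack([cv2.resize(imaging.snapshot("top")[90:270,120:400],(467,300)),cv2.resize(imaging.snapshot("wrist"),(330,300))]))
E
```

```text
[0.49523493 0.18772017 0.12119641] 11.5
```

View pics/t3.png

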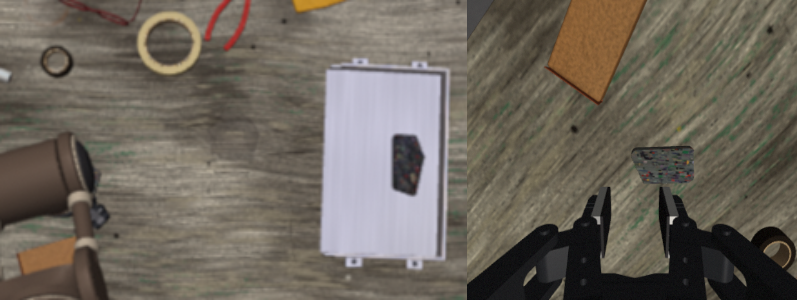

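The large offcut lies wholly in the pan at (407,165). The wrist view shows the small one square to the hand, so the yaw matches.

>>> servo_tool(
  rows=[
    [[2,2,0],[0,0,0],3.5],
    [[4,4.3,0],[0,0,0],3.5],
    [[4,4.3,3],[0,0,0],3.5],
    [[4,4.3,7],[0,0,0],3.5],
    [[4,4.3,9.5],[0,0,0],3.5],
    [[4,4.3,10.8],[0,0,0],3.5],
    [[4,4.3,11.4],[0,0,0],3.5],
    [[4,4.3,11.8],[0,0,0],3.5],
    [[4,4.3,12],[0,0,0],3.5],
    [[4,4.3,12],[0,0,0],3.5],
  ],
)

```text
time_s: 12.85
ee_pos: [0.497, 0.2428, 0.0008]
tool_rot: [0.0, 0.367, 0.93, 0.0]
wrist_force: [0.0, 0.2, 0.1]
finger_gap: 0.0352
finger_force: 0.0
```

>>> servo_tool(
  rows=[
    [[-1,0,0],[0,0,0],3.5],
    [[-2,0,0],[0,0,0],3.5],
    [[-2.9,0,0],[0,0,2.5],3.5],
    [[-3.5,-0.1,0],[0,0,5],3.5],
    [[-4.8,-0.2,0],[0,0,10],3.5],
    [[-6.1,-0.5,0],[0,0,15],3.5],
    [[-7.3,-0.9,0],[0,0,20],3.5],
    [[-8.5,-1.4,0],[0,0,25],3.5],
    [[-9.7,-2.0,0],[0,0,30],3.5],
    [[-9.7,-2.0,0],[0,0,30],3.5],
  ],
)

```text
time_s: 14.1
ee_pos: [0.5541, 0.1608, 0.0002]
tool_rot: [0.0, 0.596, 0.803, -0.0]
wrist_force: [0.1, -0.5, -0.8]
finger_gap: 0.0348
finger_force: 0.0
```

>>> servo_tool(
  rows=[
    [[-0.7,0,0],[0,0,2.5],3.5],
    [[-1.4,-0.1,0],[0,0,5],3.5],
    [[-2.6,-0.2,0],[0,0,10],3.5],
    [[-3.8,-0.5,0],[0,0,15],3.5],
    [[-4.4,-0.7,0],[0,0,17],3.5],
    [[-5,-0.9,0],[0,0,17],3.5],
    [[-6,-1.2,0],[0,0,17],3.5],
    [[-7,-1.5,0],[0,0,17],3.5],
    [[-7.5,-1.6,0],[0,0,17],3.5],
    [[-7.5,-1.6,0],[0,0,17],3.5],
  ],
)

```text
time_s: 15.35
ee_pos: [0.5603, 0.0848, 0.0003]
tool_rot: [0.0, 0.708, 0.706, -0.0]
wrist_force: [-0.1, -0.2, -0.6]
finger_gap: 0.0346
finger_force: 0.0
```

```bash
python3 - <<'E'
from h import *
s=readout.read_state(); print(s["ee_pos"],s["time_s"])
cv2.imwrite("pics/w4.png",np.hstack([cv2.resize(imaging.snapshot("scene")[100:292,150:406],(400,300)),cv2.resize(imaging.snapshot("wrist"),(400,300))]))
E
```

```text
[5.60271290e-01 8.47687473e-02 2.69029553e-04] 15.35
```

View pics/w4.png

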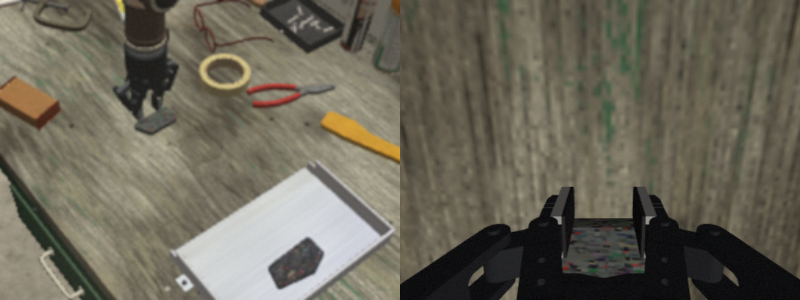

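The small offcut is flush ahead of the fingers at (155,120). Pushing on.

>>> servo_tool(
  rows=[
    [[-0.7,0,0],[0,0,0],3.5],
    [[-2,0,0],[0,0,0],3.5],
    [[-3.7,0,0],[0,0,0],3.5],
    [[-5.4,0,0],[0,0,0],3.5],
    [[-7.1,0,0],[0,0,0],3.5],
    [[-8.8,0,0],[0,0,0],3.5],
    [[-10.5,0,0],[0,0,0],3.5],
    [[-12.2,0,0],[0,0,0],3.5],
    [[-14,0,0],[0,0,0],3.5],
    [[-15.5,0,0],[0,0,0],3.5],
  ],
)

```text
time_s: 16.7
ee_pos: [0.5599, -0.0709, 0.0003]
tool_rot: [0.0, 0.708, 0.706, -0.0]
wrist_force: [-0.3, 0.1, -0.1]
finger_gap: 0.0345
finger_force: 0.1
```

>>> servo_tool(
  rows=[
    [[-1.5,0,0],[0,0,0],3.5],
    [[-3,0,0],[0,0,0],3.5],
    [[-4.5,0,-0.05],[0,0,0],3.5],
    [[-6,0,-0.1],[0,0,0],3.5],
    [[-7.5,0,-0.15],[0,0,0],3.5],
    [[-9,0,-0.2],[0,0,0],3.5],
    [[-10.5,0,-0.25],[0,0,0],3.5],
    [[-12,0,-0.25],[0,0,0],3.5],
    [[-13.5,0,-0.25],[0,0,0],3.5],
    [[-15,0,-0.25],[0,0,0],3.5],
  ],
)

```text
time_s: 17.95
ee_pos: [0.5596, -0.2207, 0.0028]
tool_rot: [0.0, 0.708, 0.706, 0.0]
wrist_force: [0.0, 0.7, -0.3]
finger_gap: 0.0351
finger_force: 0.2
```

>>> servo_tool(
  rows=[
    [[-0.8,0,0],[0,0,0],3.5],
    [[-1.5,0,0],[0,0,0],3.5],
    [[-1.5,0,0],[0,0,0],3.5],
    [[0,0,0],[0,0,0],3.5],
    [[0,0,-1],[0,0,0],3.5],
    [[0,0,-6],[0,0,0],3.5],
    [[6,0,-11],[0,0,0],3.5],
    [[12,0,-14],[0,0,0],3.5],
    [[18,0,-14],[0,0,0],3.5],
    [[24,0,-14],[0,0,0],3.5],
  ],
)

```text
time_s: 19.2
ee_pos: [0.5609, 0.0096, 0.1449]
tool_rot: [0.002, 0.708, 0.706, 0.001]
wrist_force: [1.3, 0.3, 0.2]
finger_gap: 0.0352
finger_force: 0.0
```

```bash
python3 - <<'E'
from h import *
s=readout.read_state(); print(s["ee_pos"],s["time_s"])
cv2.imwrite("pics/w5.png",np.hstack([cv2.resize(imaging.snapshot("top")[90:270,120:400],(467,300)),cv2.resize(imaging.snapshot("scene")[170:330,230:406],(330,300))]))
E
```

```text
[0.56094957 0.00961808 0.14487901] 19.2
```

View pics/w5.png

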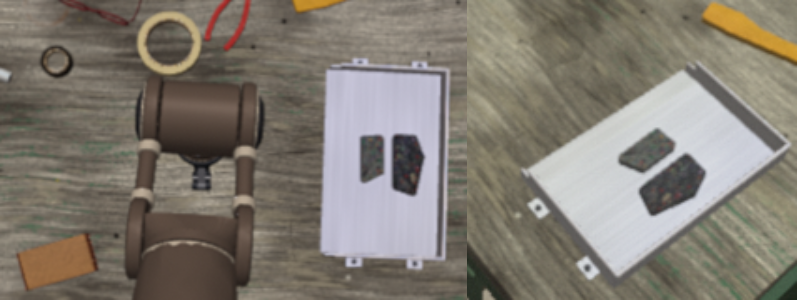

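Both offcuts lie flat and fully inside the pan at (372,158) and (407,165), well past the lip. The block and both tape rolls haven't moved, and the arm is clear.

```bash
python3 -c "
from rig import arm
print(arm.sign_off())"
```

```text
the job is handed in; nothing more can be done
None
```

Both offcuts were pushed flat through the pan's open front and lie wholly inside, well past the lip; the sanding block and both tape rolls are where they were, and I handed the job in at about 19 s.

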